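# Shift the abrasion tester's gear selector through its gate

### The job

The gear selector of the abrasion tester has been left in the slot marked red. Push the lever out of it into neutral, across the gate, and fully home into the slot marked with the green disc, without running it right into any other slot on the way. Only push it, with the outside of the fingers: do not take the lever between the fingers or force it hard against its stops, and leave the loose labware where it stands.

Things in the scene. Friction and masses are not known exactly. Their poses are not given: they have to be found in the camera images.
- tester: Abrasion tester, fixed: blue gearbox 250 x 240 mm (x -90 to +160, y -120 to +120), cover 140 mm above the bench; motor behind (to x +326, 166 high); bed with clamped cement slab to its right (to y -618; post 235 mm high at x 105, y -460). Origin on the bench below the gate centre; x points away from the operator at the robot's side, y to the operator's left, z up. Its place varies, turned a little.
- gate_centre (a point): Centre of the aluminium gate plate (116 x 130 mm, top 148 mm above the bench), axes as the tester's. Double-H gate: lanes at y = +30 (left), 0 (middle), -30 mm (right), each with a near slot (towards -x) and a far slot (+x), 16 mm wide, ends at x = -34 and +34; joined by the cross channel (neutral), 18 mm wide, along y at x = 0. The tongues between slots have round ends, radius 7 mm.
- cross_shift (a joint): Sideways lean of the lever, rad: 0 upright, positive to the right (-y of the tester). Lanes at -0.271 (left), 0 (middle), +0.271 (right); stops at -0.285 and +0.285. Axis: the tester's x, through the pivot 36 mm above the bench below the gate centre. Free only in neutral (throw_shift within 0.03 of 0). A slot guides the lever in if cross_shift is within 0.055 of its lane.
- throw_shift (a joint): Fore-and-aft lean of the lever, rad: 0 in neutral, positive away from the operator (+x of the tester), negative towards the operator. Firm stops (never press over 60 N) at -0.232 (home in a near slot) and +0.232 (home in a far slot). Axis: across the lever, through the same pivot. Friction, about 1.5 N at the knob, keeps the lever where it is left in both directions; no spring.
- selector: The lever: steel shank 12 mm thick through the gate, and an upright orange knob, a cylinder 32 mm in diameter and 50 mm tall, from 180 to 230 mm above the pivot (216 to 266 mm above the bench when upright, up to 15 mm lower when leaning). Origin at the pivot, z along the lever to the knob. Starts in the near slot of the left lane (red), home or partly drawn out.
- lever_knob (a point): Middle of the knob, 205 mm up the lever from the pivot (241 mm above the bench when upright). It travels about 47 mm from neutral into a slot, and about 55 mm from lane to lane.
- lever_gate (a point): Point on the lever's axis at the gate plate, 108 mm up the lever from the pivot; it shows which slot the lever is in. Fully home in a slot it lies 21 mm, seen from above, from the centre of that slot's disc.
- disc_red: Red disc, 17 mm in diameter, 3 mm thick, on the gate plate at the outer end of the near left slot (tester x=-46, y=+30 mm). Origin at the centre of its underside.
- disc_black: Black disc of the same size at the outer end of the far left slot (tester x=+46, y=+30 mm).
- disc_green: Bright green clip-on disc, 17 mm in diameter, 3 mm thick, on the gate plate at the outer end of the slot it marks, the slot wanted: the near or far slot of the middle or right lane (tester x = +46 or -46, y = 0 or -30 mm). The four clip-on discs follow the change gears fitted that day, so look where each is. Origin at the centre of its underside.
- disc_blue: Blue clip-on disc, 17 mm in diameter, 3 mm thick, on the gate plate at the outer end of the slot it marks: the near or far slot of the middle or right lane (tester x = +46 or -46, y = 0 or -30 mm). The four clip-on discs follow the change gears fitted that day, so look where each is. Origin at the centre of its underside.
- disc_yellow: Yellow clip-on disc, 17 mm in diameter, 3 mm thick, on the gate plate at the outer end of the slot it marks: the near or far slot of the middle or right lane (tester x = +46 or -46, y = 0 or -30 mm). The four clip-on discs follow the change gears fitted that day, so look where each is. Origin at the centre of its underside.
- disc_violet: Violet clip-on disc, 17 mm in diameter, 3 mm thick, on the gate plate at the outer end of the slot it marks: the near or far slot of the middle or right lane (tester x = +46 or -46, y = 0 or -30 mm). The four clip-on discs follow the change gears fitted that day, so look where each is. Origin at the centre of its underside.
- amber_bottle: Amber reagent bottle with black cap, 86 mm in diameter, 175 mm tall, standing left of the gearbox. Loose; origin at the centre of its underside. Bystander.
- amber_bottle_2: A second such bottle, farther back. Bystander.
- beaker: Empty glass beaker, 96 mm in diameter, 120 mm tall, loose, at the gearbox's front left. Bystander.
- mortar_prism: Grey mortar test prism 40 x 160 x 40 mm, lying loose in front of the gearbox. Origin at the centre of its underside. Bystander.
- wash_bottle: White wash bottle with red cap and spout, 68 mm in diameter, 200 mm tall, loose, in front of the bed. Bystander.
- brass_weight: Brass weight with a small knob, 48 mm in diameter, 40 mm tall, standing loose on the gearbox cover behind the gate (its top 180 mm above the bench). Bystander.
- dish: White ceramic dish, 84 mm in diameter, 28 mm tall, loose, left of the amber bottles. Bystander.

How it is judged:
By the outcome, as a careful person would: the job done as asked, in the order asked, and still so for the second after the job is handed in, with the robot touching nothing.
It also fails if it takes over 61 s, if anything falls off the work surface, if the arm or the gripper's body presses on something with over 40 N, if the wrist force passes 120 N, or if a joint passes its speed limit or range.

### The arm

A 7-joint arm with a two-finger parallel gripper is mounted at the origin on the work surface. World frame = base frame: x ahead of the robot, y to its left, z up, the work surface at z = 0. Lengths are in mm, angles in rad, forces in N, time in s.
With the tool pointing down it reaches from about 425 to 950 mm from the base axis. Payload 16.7 kg.
Tool frame: the origin (TCP) lies at the very end of the fingers, on their centre line; the grasp point (between the pads) lies 19 mm behind it (manip.grip_point_offset is the distance from the TCP to the grasp point, in mm); z points along the fingers, y is the line along which they close (so a half turn about z gives the same grasp; the last joint's range is limited). The gripper opens to 94 mm and grips with 3 to 60 N. Pads are 16 mm wide; open, the fingers measure 119 mm over their backs; the gripper's body (75 mm by 177 mm) begins 78 mm behind the grasp point.
Start: joints at [-1.431, 0.426, 0.074, 1.606, -0.034, 1.111, -0.067], TCP at [192.893, 646.813, 205.467] pointing down, gripper open.
Joint ranges: [-2.85, 2.85], [-0.5, 2.14], [-1.23, 1.37], [0.21, 2.46], [-1.02, 4.16], [0.16, 2.05], [-2.73, 2.73]. Speed limits (rad/s): [1.89, 1.89, 2.39, 2.39, 3.01, 3.01, 3.01].

### API

Orientations are given as a unit quaternion [w, x, y, z].
In Python, from station import manip, grab_frame, camera_info, ticket gives the robot as it stands. The module is installed in compiled form; this text tells all that it offers.
- The arm moves only by the tool apply_moves, never from a script. Its argument "targets" is a list of rows, each an object of numbers: "tx", "ty", "tz": the shift along the tool's x, y, z in m; "roll": the turn about the tool's z in degrees. A call has 1 to 5 rows; each row shifts and turns the commanded pose from where the row before left it, along the tool's axes as they then stand; what a row does not reach is not made up. A row lasts 1/10 s, in which the tool goes at most 50 mm and 8.59 degrees, less where a joint would pass 70% of its speed; a pose out of reach is approached as far as the arm can. A call with a gripper value outside its range is refused whole. "hand" is the closure in counts, from 0 (fully open) to 255 (shut), set as the call begins (left out, the last holds). The fingers move at their own pace and stop on an object; the grip force is fixed at half the most. Time passes only in rows, so rows that do not move let the fingers close. It gives the time, the measured TCP pose, the force, the opening and the grip force at its end, in the units of the state.
- manip.observe(): the state, without advancing time (a new reading comes with each control period).
- grab_frame(name): name is "side" or "top" or "wrist"; returns (picture, depth): 400x640x3 uint8, red, green, blue; 400x640 float32, mm along the optical axis (not along the pixel's ray), 0 where there is no reading.
- camera_info(name): a dict with "fx", "fy", "cx", "cy" (pixels), "R" (3x3) and "t" (3): a world point X has camera coordinates R X + t. Camera axes: x right, y down, z forward; pixel columns grow to the right and rows downward; lengths in mm; the calibration is good to about 2 mm. The wrist camera is an equidistant fisheye: a pixel r from the principal point sees the ray r / f radians off the axis. A picture is of the moment at which its call begins: read the wrist's pose just before it. camera_info takes no time and is no camera call; for the wrist camera it gives the pose at the moment of the call.
- ticket.job_done(): hands the job in; it is judged then, once.
The state is a dict: "time_s": time; "q": joint angles; "qvel": joint speeds; "effort": joint torques, N m; "tool_pos": TCP position; "tcp_rot": TCP orientation; "force": force on the tool from outside, world axes, zero at the start; "ft_torque": the same for the moment, N m; "grip_width": opening from 0.0 (shut) to 1.0 (fully open); "grip_force": force on a finger pad.
Only numpy, scipy, OpenCV 4.12 (cv2) and the standard library are available. Lean on these libraries where they do the work, as an engineer would, in place of code of your own. Each camera call takes 0.05 s, during which the arm holds its last target. There are 200 camera calls.

## Working session

There is one attempt and no reset: what is moved stays moved. The work goes in short steps, Python scripts to look and compute and a tool call to move; the robot and the scene stay as the last step left them, time stands still between calls to the robot, and variables do not carry over. Pictures are saved under pics/ and viewed, at most 10 in all, crops included, and the job is handed in when it is done.

Besides the shell and the picture viewer there is one more tool, called after "Request:" as name(argument=value, ...), one argument or row to a line, values as JSON. apply_moves: Moves the arm, as the interface text tells. Its arguments: {"type":"object","properties":{"targets":{"type":"array"},"hand":{"type":"number"}},"required":["targets"]}

```bash
mkdir -p pics; python3 - <<'E'
from station import manip, grab_frame, camera_info
import cv2,numpy as np
s=manip.observe();print({k:np.round(v,3) for k,v in s.items()})
for n in("top","side"):
    im,d=grab_frame(n);cv2.imwrite(f"pics/{n}0.png",im[:,:,::-1]);np.save(f"pics/{n}0.npy",d);c=camera_info(n)
    print(n,{k:np.round(v,3).tolist() for k,v in c.items()}, "pos",np.round(-np.array(c["R"]).T@np.array(c["t"])))
E
```

```text
{'time_s': np.float64(0.0), 'q': array([-1.43 ,  0.427,  0.074,  1.607, -0.034,  1.111, -0.067]), 'qvel': array([ 0.   ,  0.   ,  0.001,  0.001, -0.   ,  0.002, -0.001]), 'effort': array([-0.0000e+00, -9.3582e+01,  3.6670e+00, -4.5418e+01, -4.9000e-02,
        2.0000e-02,  0.0000e+00]), 'tool_pos': array([192.828, 646.406, 204.783]), 'tcp_rot': array([-0.   ,  0.144,  0.99 , -0.001]), 'force': array([ 0.73 , -0.121,  0.936]), 'ft_torque': array([-0.034,  0.006, -0.002]), 'grip_force': np.float64(0.0), 'grip_width': np.float64(1.0)}
top {'fx': 476.127, 'fy': 476.127, 'cx': 318.764, 'cy': 200.969, 'R': [[0.017, -1.0, 0.01], [-0.995, -0.018, -0.1], [0.1, -0.008, -0.995]], 't': [58.315, 571.791, 1441.064]} pos [ 424.   81. 1490.]
side {'fx': 464.596, 'fy': 464.596, 'cx': 321.971, 'cy': 194.886, 'R': [[0.983, -0.183, 0.006], [-0.129, -0.716, -0.686], [0.129, 0.673, -0.728]], 't': [-520.162, 223.123, 1184.382]} pos [ 387. -733. 1018.]
```

View pics/top0.png

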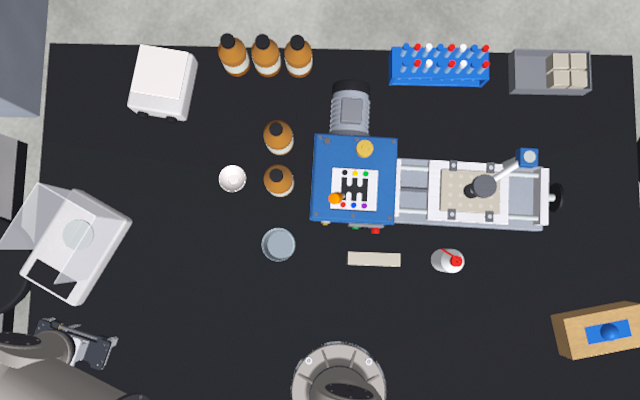

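View pics/side0.png

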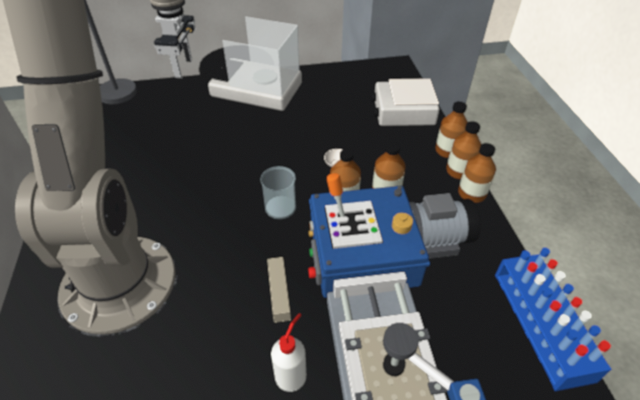

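The top view shows green at about (366,174), the far right slot, with the knob at (335,198) over the near left slot. The side view agrees. Next I'll measure the discs and the knob.

```bash
cat > h.py <<'E'
import numpy as np,cv2
from station import manip, grab_frame, camera_info
def ray(c,u,v,z):
    R=np.array(c["R"]);t=np.array(c["t"]);o=-R.T@t
    d=R.T@np.array([(u-c["cx"])/c["fx"],(v-c["cy"])/c["fy"],1]);return o+d*(z-o[2])/d[2]
def pix(c,X):
    p=np.array(c["R"])@X+np.array(c["t"]);return p[:2]/p[2]*[c["fx"],c["fy"]]+[c["cx"],c["cy"]]
def comps(im,lo,hi,box,amin=5,smin=120,vmin=80):
    h=cv2.cvtColor(im,cv2.COLOR_RGB2HSV);m=cv2.inRange(h,(lo,smin,vmin),(hi,255,255))
    k=np.zeros_like(m);x0,y0,x1,y1=box;k[y0:y1,x0:x1]=m[y0:y1,x0:x1]
    n,_,st,ce=cv2.connectedComponentsWithStats(k)
    return [(ce[i],st[i]) for i in range(1,n) if st[i][4]>=amin]
E
python3 - <<'E'
from h import *
for n,box in(("top",(325,165,380,212)),("side",(322,170,385,250))):
    im=cv2.imread(f"pics/{n}0.png")[:,:,::-1].copy();c=camera_info(n)
    cv2.imwrite(f"pics/{n}crop.png",cv2.resize(im[box[1]-10:box[3]+10,box[0]-10:box[2]+10],None,fx=7,fy=7,interpolation=cv2.INTER_CUBIC)[:600,:800,::-1])
    for nm,lo,hi in(("org",6,18),("yel",24,34),("grn",45,75),("blu",112,125),("vio",126,155),("red",0,4)):
        for ce,st in comps(im,lo,hi,box):
            print(n,nm,np.round(ce,1),st,np.round(ray(c,*ce,151)),np.round(ray(c,*ce,235)))
E
```

```text
top org [336.5 196.7] [329 192  14  12  64] [572.  20. 151.] [562.  23. 235.]
top yel [354.8 172.7] [353 171   5   5  18] [641. -32. 151.] [627. -25. 235.]
top grn [365.2 173.5] [363 172   5   4  18] [639. -61. 151.] [626. -52. 235.]
top blu [352.9 204.8] [351 203   5   5  12] [549. -27. 151.] [542. -20. 235.]
top vio [363.8 205.5] [362 204   5   4  18] [548. -58. 151.] [540. -49. 235.]
top red [342.6 204.1] [341 202   4   5  17] [551.   2. 151.] [543.   7. 235.]
side org [341. 180.] [326 170  34  26 622] [600. 113. 151.] [580.  32. 235.]
side org [380.6 173.1] [375 170  10   9  63] [711. 120. 151.] [679.  38. 235.]
side yel [370.9 219.6] [369 218   5   4  17] [644. -33. 151.] [ 619. -101.  235.]
side grn [373.9 229.4] [372 228   5   4  17] [643. -65. 151.] [ 618. -129.  235.]
side blu [334.  223.9] [332 222   5   5  20] [552. -31. 151.] [536. -99. 235.]
side vio [336.  233.5] [334 232   5   4  16] [551. -61. 151.] [ 535. -126.  235.]
side red [331.8 214.5] [330 213   5   4  18] [553.  -0. 151.] [537. -71. 235.]
```

View pics/topcrop.png

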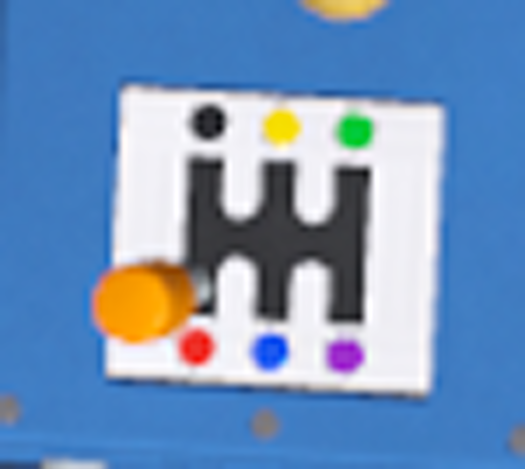

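Gate centre is near (596.5,-31), yaw about -0.04, with red near left, green far right. The knob is slightly drawn out. I'm closing the fingers, aligning the tool with the tester and moving across high.

Request:
apply_moves(
  targets=[
    {"tz": -0.045, "roll": -7.1},
    {"tz": -0.045, "roll": -7.1},
    {"tx": -0.02, "ty": -0.04},
    {"tx": -0.022, "ty": -0.04},
    {"tx": -0.022, "ty": -0.04},
  ],
  hand=255,
)

```text
invalid input
```

Request:
apply_moves(
  targets=[
    {"tx": -0.022, "ty": -0.04},
    {"tx": -0.022, "ty": -0.04},
    {"tx": -0.022, "ty": -0.04},
    {"tx": -0.022, "ty": -0.04},
    {"tx": -0.022, "ty": -0.04},
  ],
)

```text
invalid input
```

Request:
apply_moves(
  targets=[
    {"tx": -0.022, "ty": -0.04},
    {"tx": -0.022, "ty": -0.04},
    {"tx": -0.022, "ty": -0.04},
    {"tx": -0.022, "ty": -0.04},
    {"tx": -0.022, "ty": -0.04},
  ],
)

```text
invalid input
```

Request:
apply_moves(
  targets=[
    {"tx": 0, "ty": 0, "tz": -0.045, "roll": -7.1},
    {"tx": 0, "ty": 0, "tz": -0.045, "roll": -7.1},
    {"tx": -0.02, "ty": -0.04, "tz": 0, "roll": 0},
    {"tx": -0.022, "ty": -0.04, "tz": 0, "roll": 0},
    {"tx": -0.022, "ty": -0.04, "tz": 0, "roll": 0},
  ],
  hand=255,
)

```text
time_s: 0.6
tool_pos: [252.2, 522.6, 295.2]
tcp_rot: [-0.0, 0.021, 1.0, -0.0]
force: [1.4, -0.3, 0.0]
grip_width: 0.612
grip_force: 0.0
```

Request:
apply_moves(
  targets=[
    {"tx": -0.022, "ty": -0.04, "tz": 0, "roll": 0},
    {"tx": -0.022, "ty": -0.04, "tz": 0, "roll": 0},
    {"tx": -0.022, "ty": -0.04, "tz": 0, "roll": 0},
    {"tx": -0.022, "ty": -0.04, "tz": 0, "roll": 0},
    {"tx": -0.022, "ty": -0.04, "tz": 0, "roll": 0},
  ],
)

```text
time_s: 1.1
tool_pos: [353.7, 317.9, 295.4]
tcp_rot: [-0.0, 0.021, 1.0, 0.0]
force: [1.1, 1.0, 0.2]
grip_width: 0.184
grip_force: 0.0
```

Request:
apply_moves(
  targets=[
    {"tx": -0.022, "ty": -0.04, "tz": 0, "roll": 0},
    {"tx": -0.022, "ty": -0.04, "tz": 0, "roll": 0},
    {"tx": -0.022, "ty": -0.04, "tz": 0, "roll": 0},
    {"tx": -0.022, "ty": -0.04, "tz": 0, "roll": 0},
    {"tx": -0.022, "ty": -0.04, "tz": 0, "roll": 0},
  ],
)

```text
time_s: 1.6
tool_pos: [455.1, 113.4, 295.5]
tcp_rot: [0.0, 0.021, 1.0, 0.0]
force: [0.6, 1.1, -1.0]
grip_width: 0.001
grip_force: 0.0
```

Request:
apply_moves(
  targets=[
    {"tx": -0.017, "ty": -0.03, "tz": 0, "roll": 0},
    {"tx": -0.017, "ty": -0.03, "tz": 0, "roll": 0},
    {"tx": -0.016, "ty": -0.028, "tz": 0, "roll": 0},
    {"tx": 0, "ty": 0, "tz": 0, "roll": 0},
  ],
)

```text
time_s: 2.0
tool_pos: [502.0, 21.4, 295.4]
tcp_rot: [0.0, 0.024, 1.0, -0.001]
force: [-0.6, 0.1, 0.5]
grip_width: 0.004
grip_force: 0.0
```

```bash
python3 - <<'E'
from h import *
s=manip.observe();print(s["time_s"],np.round(s["tool_pos"],1),np.round(s["tcp_rot"],4),np.round(s["force"],1))
c=camera_info("wrist");im,d=grab_frame("wrist");cv2.imwrite("pics/w1.png",im[:,:,::-1]);np.save("pics/w1.npy",d)
print({k:np.round(v,3).tolist() for k,v in c.items()})
im,d=grab_frame("side");cv2.imwrite("pics/side1.png",im[:,:,::-1]);cv2.imwrite("pics/s1c.png",cv2.resize(im[130:260,270:430],None,fx=4.5,fy=4.5,interpolation=cv2.INTER_CUBIC)[:,:,::-1])
for n in("side","top"):
    c=camera_info(n)
    im=cv2.imread(f"pics/{n}0.png")[:,:,::-1].copy()
    for ce,st in comps(im,4,18,(325,165,362,212) if n=="top" else (322,160,350,250),20): print(n,ce,st)
    G=np.array([596.5,-31,0]);ex=np.array([.9992,-.04,0]);ey=np.array([.04,.9992,0])
    for t in(-.232,-.2,-.16,-.12):
        a=np.array([0,0,1])*np.cos(.271)*np.cos(t)+ey*np.sin(.271)*np.cos(t)+ex*np.sin(t)
        print(n,t,[np.round(pix(c,G+[0,0,36]+a*L),1).tolist() for L in(180,205,230)])
E
```

```text
2.0 [502.   21.4 295.4] [ 1.000e-04  2.350e-02  9.997e-01 -6.000e-04] [-0.6  0.1  0.5]
{'fx': 309.707, 'fy': 309.707, 'cx': 318.651, 'cy': 201.387, 'R': [[0.047, 0.999, -0.001], [0.969, -0.046, 0.244], [0.244, -0.013, -0.97]], 't': [-44.207, -533.145, 356.027]}
side [338.288  177.5472] [326 160  24  36 625]
side -0.232 [[332.5, 194.1], [329.9, 185.6], [327.3, 176.9]]
side -0.2 [[334.8, 193.5], [332.6, 184.9], [330.3, 176.1]]
side -0.16 [[337.7, 192.7], [335.9, 184.0], [334.1, 175.1]]
side -0.12 [[340.6, 192.0], [339.3, 183.2], [337.9, 174.2]]
top [336.46875 196.65625] [329 192  14  12  64]
top -0.232 [[338.1, 199.8], [336.0, 200.9], [333.8, 202.1]]
top -0.2 [[338.1, 197.7], [336.0, 198.5], [333.8, 199.3]]
top -0.16 [[338.2, 195.1], [336.1, 195.4], [333.9, 195.8]]
top -0.12 [[338.2, 192.4], [336.1, 192.3], [333.9, 192.3]]
```

View pics/w1.png

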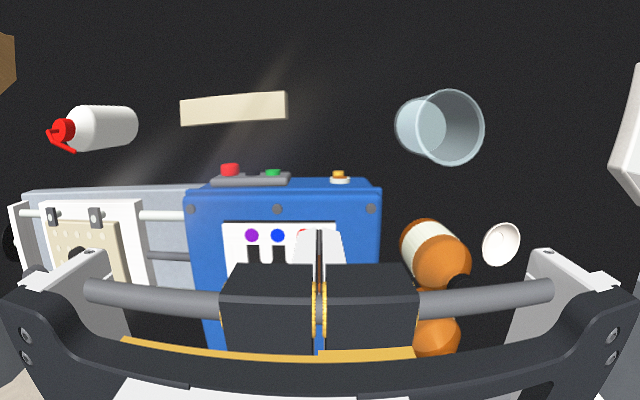

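View pics/s1c.png

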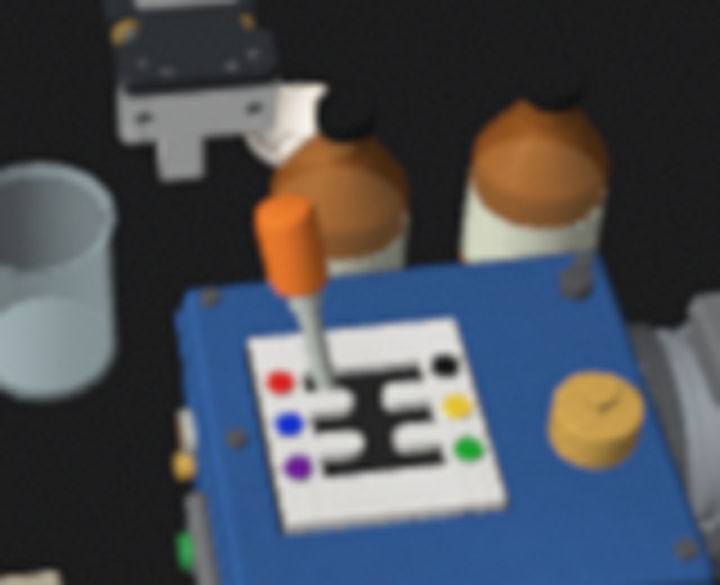

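The wrist view shows the closed fingers with wider blocks above them, and no obstruction at the tip. The side crop shows the knob at (290,245), leaning left and about 2/3 in (throw about -0.165), with the shank at (320,375). The gripper block above the narrow tip could overhang the knob, so I'll measure its profile from depth.

```bash
python3 - <<'E'
from h import *
s=manip.observe();p=np.array(s["tool_pos"])
im,d=grab_frame("side");c=camera_info("side")
R=np.array(c["R"]);t=np.array(c["t"])
v,u=np.mgrid[0:400,0:640];P=np.stack([(u-c["cx"])/c["fx"]*d,(v-c["cy"])/c["fy"]*d,d],-1)
W=(P-t)@R
ex=np.array([.9992,-.04,0]);ey=np.array([.04,.9992,0]);Q=W-p
m=(d>0)&(abs(Q[...,0])<100)&(abs(Q[...,1])<120)&(Q[...,2]>-12)&(Q[...,2]<150)
q=np.stack([Q@ex,Q@ey,Q[...,2]],-1)[m]
for z in range(-10,140,8):
    k=q[(q[:,2]>=z)&(q[:,2]<z+8)]
    if len(k):print(z,len(k),"x",np.round([k[:,0].min(),k[:,0].max()]),"y",np.round([k[:,1].min(),k[:,1].max()]))
E
```

```text
6 14 x [-9.  9.] y [-16.  13.]
14 27 x [-9.  9.] y [-15.  -7.]
22 19 x [-9.  9.] y [-14. -10.]
30 21 x [-9.  9.] y [-15. -11.]
94 39 x [-33.  33.] y [-83.  74.]
102 118 x [-33.  33.] y [-83.  75.]
110 141 x [-33.  35.] y [-84.  76.]
118 186 x [-33.  34.] y [-88.  87.]
126 100 x [-33.  33.] y [-91.  80.]
134 496 x [-33.  34.] y [-91.  82.]
```

Fingers are slim (±9 × ±13 mm) up to at least 38 mm above the tip, and the body starts at about 94 mm. That makes z = 230 safe for pushing. Descending in front of the knob.

Request:
apply_moves(
  targets=[
    {"tx": 0, "ty": 0.006, "tz": 0.025, "roll": 0},
    {"tx": 0, "ty": 0, "tz": 0.03, "roll": 0},
    {"tx": 0, "ty": 0, "tz": 0.01, "roll": 0},
    {"tx": -0.015, "ty": 0, "tz": 0, "roll": 0},
    {"tx": -0.01, "ty": 0, "tz": 0, "roll": 0},
  ],
)

```text
time_s: 2.65
tool_pos: [526.9, 31.0, 230.9]
tcp_rot: [0.0, 0.02, 1.0, 0.0]
force: [0.1, 0.3, 0.5]
grip_width: 0.004
grip_force: 0.0
```

Request:
apply_moves(
  targets=[
    {"tx": -0.004, "ty": 0, "tz": 0, "roll": 0},
    {"tx": -0.004, "ty": 0, "tz": 0, "roll": 0},
    {"tx": -0.004, "ty": 0, "tz": 0, "roll": 0},
    {"tx": -0.004, "ty": 0, "tz": 0, "roll": 0},
    {"tx": -0.004, "ty": 0, "tz": 0, "roll": 0},
  ],
)

```text
time_s: 3.15
tool_pos: [546.4, 29.5, 230.6]
tcp_rot: [-0.0, 0.021, 1.0, 0.0]
force: [-2.3, -0.0, 1.6]
grip_width: 0.005
grip_force: 0.9
```

Request:
apply_moves(
  targets=[
    {"tx": -0.005, "ty": -0.001, "tz": 0, "roll": 0},
    {"tx": -0.005, "ty": -0.001, "tz": 0, "roll": 0},
    {"tx": -0.005, "ty": -0.001, "tz": 0, "roll": 0},
    {"tx": -0.005, "ty": 0, "tz": 0, "roll": 0},
    {"tx": -0.004, "ty": 0, "tz": 0, "roll": 0},
  ],
)

```text
time_s: 3.65
tool_pos: [570.6, 25.3, 230.4]
tcp_rot: [-0.0, 0.021, 1.0, -0.0]
force: [-0.9, 1.1, 0.7]
grip_width: 0.005
grip_force: 0.7
```

```bash
cat > look.py <<'E'
from h import *
import sys
G=np.array([596.5,-31,0]);ex=np.array([.9992,-.04,0]);ey=np.array([.04,.9992,0])
s=manip.observe();p=np.array(s["tool_pos"])-G;print(s["time_s"],"tcp tester",np.round([p@ex,p@ey,p[2]],1),"F",np.round(s["force"],1))
ims=[]
from scipy.optimize import least_squares
for n,box in(("top",(325,165,385,212)),("side",(322,150,400,210))):
    im,d=grab_frame(n);c=camera_info(n)
    h=cv2.cvtColor(im,cv2.COLOR_RGB2HSV);m=cv2.inRange(h,(5,190,130),(16,255,255))
    b=(320,160,375,212) if n=="top" else (315,150,385,215);mm=np.zeros_like(m);mm[b[1]:b[3],b[0]:b[2]]=m[b[1]:b[3],b[0]:b[2]]
    cc=max(comps(im,5,16,b,10,190,130),key=lambda q:q[1][4],default=None);print(n,cc)
    ims.append((im,c,cc))
c=ims[1][1];cr=ims[1][0][130:260,290:430]
cv2.imwrite(f"pics/{sys.argv[1]}.png",np.hstack([cv2.resize(cr,None,fx=3,fy=3,interpolation=cv2.INTER_CUBIC),cv2.resize(ims[0][0][155:220,320:385],(390,390),interpolation=cv2.INTER_CUBIC)])[:,:,::-1])
for n,(im,c,cc) in zip(("top","side"),ims):
    if cc is None: continue
    best=None
    for z in(240,): 
        w=ray(c,*cc[0],z)-G;print(n,"knob@240 tester",np.round([w@ex,w@ey],1))
E
python3 look.py k1
```

```text
3.65 tcp tester [-28.2  55.2 230.4] F [-0.9  1.1  0.7]
top None
side (array([348.97457627, 185.1779661 ]), array([343, 179,  12,  13, 118], dtype=int32))
side knob@240 tester [-4.6 37.3]
```

View pics/k1.png

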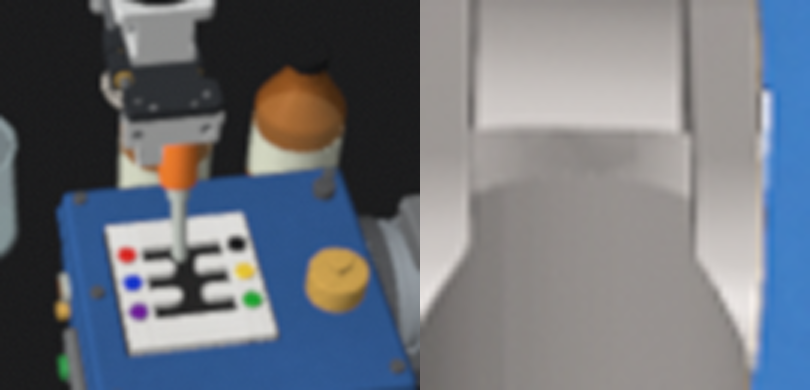

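The view shows the shank at (178,255), almost in the cross channel (the red to black midpoint is about (182,249)). I need about 4 mm more, then I'll back off and go round to the knob's left.

Request:
apply_moves(
  targets=[
    {"tx": -0.002, "ty": 0, "tz": 0, "roll": 0},
    {"tx": -0.002, "ty": 0, "tz": 0, "roll": 0},
    {"tx": 0, "ty": 0, "tz": 0, "roll": 0},
    {"tx": 0.015, "ty": 0, "tz": 0, "roll": 0},
    {"tx": 0.02, "ty": 0, "tz": 0, "roll": 0},
  ],
)

```text
time_s: 4.25
tool_pos: [539.2, 26.5, 230.3]
tcp_rot: [0.0, 0.021, 1.0, -0.0]
force: [-0.0, 0.3, 0.0]
grip_width: 0.01
grip_force: 0.0
```

Request:
apply_moves(
  targets=[
    {"tx": 0, "ty": 0.025, "tz": 0, "roll": 0},
    {"tx": 0, "ty": 0.035, "tz": 0, "roll": 0},
    {"tx": -0.02, "ty": 0, "tz": 0, "roll": 0},
    {"tx": -0.03, "ty": 0, "tz": 0, "roll": 0},
    {"tx": -0.01, "ty": 0, "tz": 0, "roll": 0},
  ],
)

```text
time_s: 4.75
tool_pos: [603.5, 84.4, 230.4]
tcp_rot: [0.001, 0.021, 1.0, -0.0]
force: [-0.2, -0.7, -0.2]
grip_width: 0.005
grip_force: 0.0
```

```bash
python3 look.py k2
```

```text
4.75 tcp tester [  2.4 115.6 230.4] F [-0.2 -0.7 -0.2]
top None
side (array([349.7611336 , 180.38461538]), array([344, 170,  13,  22, 247], dtype=int32))
side knob@240 tester [ 0.2 52.8]
```

View pics/k2.png

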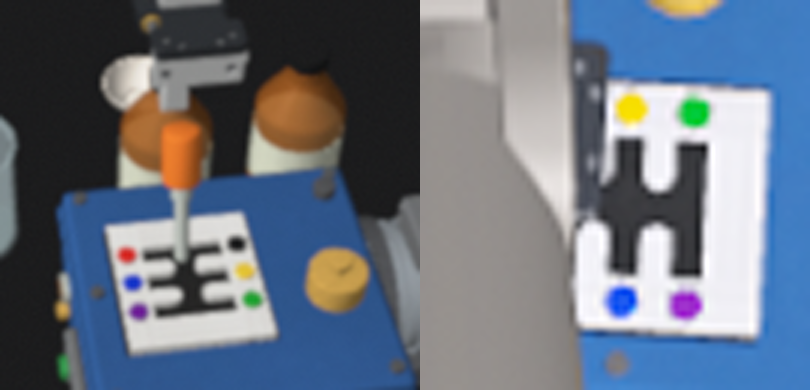

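The knob is upright fore-and-aft in the channel (knob x about 0, shank at (181,255)), with the finger to its left. Now pushing right.

Request:
apply_moves(
  targets=[
    {"tx": 0.002, "ty": -0.012, "tz": 0, "roll": 0},
    {"tx": 0, "ty": -0.008, "tz": 0, "roll": 0},
    {"tx": 0, "ty": -0.006, "tz": 0, "roll": 0},
    {"tx": 0, "ty": -0.006, "tz": 0, "roll": 0},
    {"tx": 0, "ty": -0.006, "tz": 0, "roll": 0},
  ],
)

```text
time_s: 5.35
tool_pos: [598.0, 46.1, 230.8]
tcp_rot: [0.0, 0.021, 1.0, 0.0]
force: [-0.0, 1.8, 1.5]
grip_width: 0.011
grip_force: 1.1
```

Request:
apply_moves(
  targets=[
    {"tx": 0, "ty": -0.006, "tz": 0, "roll": 0},
    {"tx": 0, "ty": -0.006, "tz": 0, "roll": 0},
    {"tx": 0, "ty": -0.006, "tz": 0, "roll": 0},
    {"tx": 0, "ty": -0.006, "tz": 0, "roll": 0},
    {"tx": 0, "ty": -0.006, "tz": 0, "roll": 0},
  ],
)

```text
time_s: 5.85
tool_pos: [596.7, 15.8, 230.4]
tcp_rot: [-0.0, 0.021, 1.0, -0.0]
force: [0.1, 2.3, 1.6]
grip_width: 0.003
grip_force: 0.9
```

Request:
apply_moves(
  targets=[
    {"tx": -0.001, "ty": -0.006, "tz": 0, "roll": 0},
    {"tx": 0, "ty": -0.006, "tz": 0, "roll": 0},
    {"tx": 0, "ty": -0.006, "tz": 0, "roll": 0},
    {"tx": 0, "ty": -0.006, "tz": 0, "roll": 0},
    {"tx": 0, "ty": -0.006, "tz": 0, "roll": 0},
  ],
)

```text
time_s: 6.35
tool_pos: [596.5, -14.2, 230.5]
tcp_rot: [0.0, 0.021, 1.0, -0.0]
force: [-0.9, 1.7, 2.3]
grip_width: 0.005
grip_force: 0.8
```

Request:
apply_moves(
  targets=[
    {"tx": 0, "ty": -0.006, "tz": 0, "roll": 0},
    {"tx": 0, "ty": -0.006, "tz": 0, "roll": 0},
    {"tx": 0, "ty": -0.006, "tz": 0, "roll": 0},
    {"tx": 0, "ty": -0.006, "tz": 0, "roll": 0},
    {"tx": 0, "ty": -0.006, "tz": 0, "roll": 0},
  ],
)

```text
time_s: 6.85
tool_pos: [595.2, -44.2, 230.4]
tcp_rot: [-0.0, 0.021, 1.0, -0.0]
force: [-0.1, 0.6, -0.4]
grip_width: 0.006
grip_force: 0.6
```

```bash
python3 look.py k3
```

```text
6.85 tcp tester [ -0.8 -13.2 230.4] F [-0.1  0.6 -0.4]
top None
side (array([358.17424242, 208.68181818]), array([351, 203,  14,  12, 132], dtype=int32))
side knob@240 tester [  2.3 -38.1]
```

View pics/k3.png

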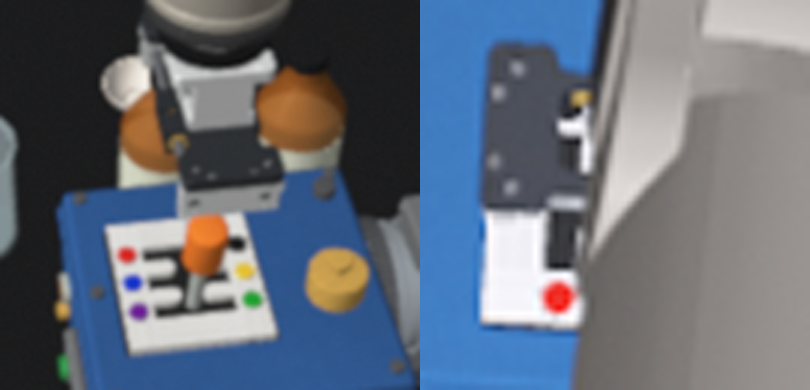

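The knob leans right at (205,245) and the shank is close to the right lane. About 11 mm remains.

Request:
apply_moves(
  targets=[
    {"tx": 0, "ty": -0.004, "tz": 0, "roll": 0},
    {"tx": 0, "ty": -0.004, "tz": 0, "roll": 0},
    {"tx": 0, "ty": -0.003, "tz": 0, "roll": 0},
    {"tx": 0, "ty": 0, "tz": 0, "roll": 0},
  ],
)

```text
time_s: 7.35
tool_pos: [594.7, -55.2, 230.5]
tcp_rot: [0.0, 0.021, 1.0, -0.0]
force: [0.6, 0.9, -0.5]
grip_width: 0.003
grip_force: 0.4
```

```bash
python3 look.py k4
```

```text
7.35 tcp tester [ -0.8 -24.3 230.5] F [ 0.6  0.9 -0.5]
top None
side (array([359.5106383 , 210.72340426]), array([352, 206,  15,   9,  94], dtype=int32))
side knob@240 tester [  4.1 -44.5]
```

Geometry and force put the lever on the right lane. Backing off and going round to the near side.

Request:
apply_moves(
  targets=[
    {"tx": 0, "ty": 0.01, "tz": 0, "roll": 0},
    {"tx": 0, "ty": 0.018, "tz": 0, "roll": 0},
    {"tx": 0.02, "ty": 0, "tz": 0, "roll": 0},
    {"tx": 0.03, "ty": 0, "tz": 0, "roll": 0},
    {"tx": 0.008, "ty": -0.01, "tz": 0, "roll": 0},
  ],
)

```text
time_s: 7.95
tool_pos: [535.6, -32.6, 230.3]
tcp_rot: [-0.001, 0.02, 1.0, 0.0]
force: [0.2, -1.1, -0.6]
grip_width: 0.003
grip_force: 0.0
```

Request:
apply_moves(
  targets=[
    {"tx": 0, "ty": -0.025, "tz": 0, "roll": 0},
    {"tx": 0, "ty": -0.02, "tz": 0, "roll": 0},
    {"tx": 0, "ty": -0.003, "tz": 0, "roll": 0},
    {"tx": 0, "ty": 0, "tz": 0, "roll": 0},
  ],
)

```text
time_s: 8.35
tool_pos: [535.8, -82.3, 230.6]
tcp_rot: [0.0, 0.021, 1.0, -0.0]
force: [0.6, -0.5, 0.1]
grip_width: 0.01
grip_force: 0.0
```

```bash
python3 look.py k5
```

```text
8.35 tcp tester [-58.6 -53.7 230.6] F [ 0.6 -0.5  0.1]
top None
side (array([362.72727273, 210.75      ]), array([360, 206,   7,   9,  44], dtype=int32))
side knob@240 tester [ 11.2 -45.6]
```

View pics/k5.png

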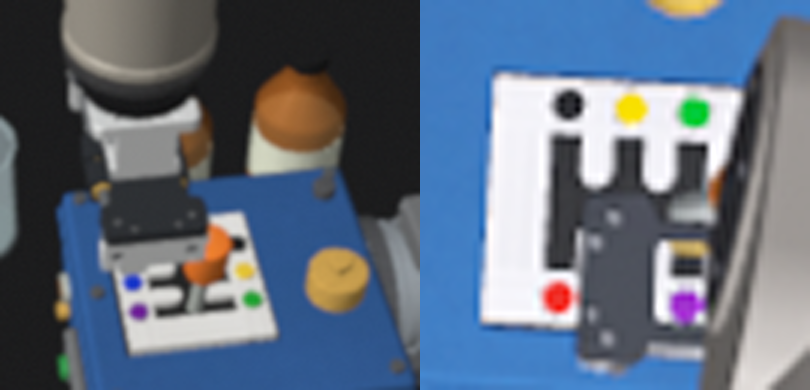

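The view shows the shank at (195,305), midway between violet (139,312) and green (252,299), so it is in the right lane and in neutral. Pushing it into the far slot.

Request:
apply_moves(
  targets=[
    {"tx": -0.014, "ty": 0, "tz": 0, "roll": 0},
    {"tx": -0.012, "ty": 0, "tz": 0, "roll": 0},
    {"tx": -0.005, "ty": 0, "tz": 0, "roll": 0},
    {"tx": -0.005, "ty": 0, "tz": 0, "roll": 0},
    {"tx": -0.005, "ty": 0, "tz": 0, "roll": 0},
  ],
)

```text
time_s: 8.95
tool_pos: [576.7, -84.0, 230.3]
tcp_rot: [-0.0, 0.021, 1.0, -0.0]
force: [-1.7, 0.2, 1.1]
grip_width: 0.006
grip_force: 0.8
```

Request:
apply_moves(
  targets=[
    {"tx": -0.005, "ty": 0, "tz": 0, "roll": 0},
    {"tx": -0.005, "ty": 0, "tz": 0, "roll": 0},
    {"tx": -0.005, "ty": 0, "tz": 0, "roll": 0},
    {"tx": -0.005, "ty": 0, "tz": 0, "roll": 0},
  ],
)

```text
time_s: 9.35
tool_pos: [596.6, -84.9, 230.3]
tcp_rot: [-0.0, 0.021, 1.0, -0.0]
force: [-3.2, -0.4, -1.6]
grip_width: 0.008
grip_force: 1.5
```

Request:
apply_moves(
  targets=[
    {"tx": -0.005, "ty": 0, "tz": 0, "roll": 0},
    {"tx": -0.005, "ty": 0, "tz": 0, "roll": 0},
    {"tx": -0.004, "ty": 0, "tz": 0, "roll": 0},
    {"tx": -0.002, "ty": 0, "tz": 0, "roll": 0},
  ],
)

```text
time_s: 9.75
tool_pos: [612.9, -85.5, 230.4]
tcp_rot: [-0.0, 0.021, 1.0, -0.0]
force: [-1.9, 1.3, -1.3]
grip_width: 0.007
grip_force: 0.9
```

Request:
apply_moves(
  targets=[
    {"tx": -0.001, "ty": 0, "tz": 0, "roll": 0},
    {"tx": -0.001, "ty": 0, "tz": 0, "roll": 0},
  ],
)

```text
time_s: 9.95
tool_pos: [614.6, -85.5, 230.5]
tcp_rot: [0.0, 0.021, 1.0, 0.0]
force: [-2.3, -0.3, -1.8]
grip_width: 0.005
grip_force: 0.9
```

Request:
apply_moves(
  targets=[
    {"tx": -0.001, "ty": 0, "tz": 0, "roll": 0},
  ],
)

```text
time_s: 10.05
tool_pos: [615.5, -85.6, 230.5]
tcp_rot: [-0.0, 0.021, 1.0, 0.0]
force: [-3.1, 0.3, -1.4]
grip_width: 0.008
grip_force: 0.9
```

Request:
apply_moves(
  targets=[
    {"tx": -0.001, "ty": 0, "tz": 0, "roll": 0},
  ],
)

```text
time_s: 10.15
tool_pos: [616.5, -85.6, 230.5]
tcp_rot: [0.0, 0.021, 1.0, 0.0]
force: [-1.6, 0.7, -1.4]
grip_width: 0.001
grip_force: 0.9
```

Request:
apply_moves(
  targets=[
    {"tx": -0.001, "ty": 0, "tz": 0, "roll": 0},
  ],
)

```text
time_s: 10.25
tool_pos: [617.5, -85.6, 230.5]
tcp_rot: [-0.0, 0.021, 1.0, 0.0]
force: [-1.1, 0.4, -0.5]
grip_width: 0.005
grip_force: 0.9
```

Request:
apply_moves(
  targets=[
    {"tx": -0.0005, "ty": 0, "tz": 0, "roll": 0},
  ],
)

```text
time_s: 10.35
tool_pos: [618.1, -85.7, 230.5]
tcp_rot: [-0.0, 0.021, 1.0, -0.0]
force: [-2.7, -0.0, -1.7]
grip_width: 0.006
grip_force: 1.0
```

Not at the stop yet. Continuing in small steps and watching the force.

Request:
apply_moves(
  targets=[
    {"tx": -0.0007, "ty": 0, "tz": 0, "roll": 0},
  ],
)

```text
time_s: 10.45
tool_pos: [618.7, -85.7, 230.5]
tcp_rot: [-0.0, 0.021, 1.0, 0.0]
force: [-2.5, -0.0, -1.3]
grip_width: 0.004
grip_force: 1.2
```

Request:
apply_moves(
  targets=[
    {"tx": -0.0007, "ty": 0, "tz": 0, "roll": 0},
  ],
)

```text
time_s: 10.55
tool_pos: [619.3, -85.7, 230.4]
tcp_rot: [-0.0, 0.021, 1.0, 0.0]
force: [-3.2, 1.3, -1.6]
grip_width: 0.003
grip_force: 1.4
```

Request:
apply_moves(
  targets=[
    {"tx": -0.0007, "ty": 0, "tz": 0, "roll": 0},
  ],
)

```text
time_s: 10.65
tool_pos: [620.0, -85.7, 230.4]
tcp_rot: [-0.0, 0.021, 1.0, 0.0]
force: [-4.3, 0.6, -2.2]
grip_width: 0.0
grip_force: 1.5
```

Request:
apply_moves(
  targets=[
    {"tx": -0.0006, "ty": 0, "tz": 0, "roll": 0},
  ],
)

```text
time_s: 10.75
tool_pos: [620.5, -85.8, 230.3]
tcp_rot: [-0.0, 0.021, 1.0, -0.0]
force: [-3.9, 0.6, -2.2]
grip_width: 0.004
grip_force: 1.7
```

Request:
apply_moves(
  targets=[
    {"tx": -0.0006, "ty": 0, "tz": 0, "roll": 0},
  ],
)

```text
time_s: 10.85
tool_pos: [621.1, -85.8, 230.4]
tcp_rot: [-0.0, 0.021, 1.0, -0.0]
force: [-4.1, -0.2, -2.8]
grip_width: 0.003
grip_force: 1.8
```

```bash
python3 look.py k6
```

```text
10.85 tcp tester [ 26.8 -53.8 230.4] F [-4.1 -0.2 -2.8]
top None
side (array([333.4, 168.3]), array([332, 167,   4,   4,  10], dtype=int32))
side knob@240 tester [-31.6  99.2]
```

Request:
apply_moves(
  targets=[
    {"tx": -0.001, "ty": 0, "tz": 0, "roll": 0},
  ],
)

```text
time_s: 11.05
tool_pos: [622.1, -85.9, 230.4]
tcp_rot: [-0.0, 0.021, 1.0, 0.0]
force: [-3.9, 0.4, -1.2]
grip_width: 0.007
grip_force: 2.1
```

Request:
apply_moves(
  targets=[
    {"tx": -0.001, "ty": 0, "tz": 0, "roll": 0},
  ],
)

```text
time_s: 11.15
tool_pos: [623.1, -85.9, 230.4]
tcp_rot: [-0.0, 0.021, 1.0, 0.0]
force: [-5.2, -0.4, -2.6]
grip_width: 0.01
grip_force: 2.4
```

View pics/k6.png

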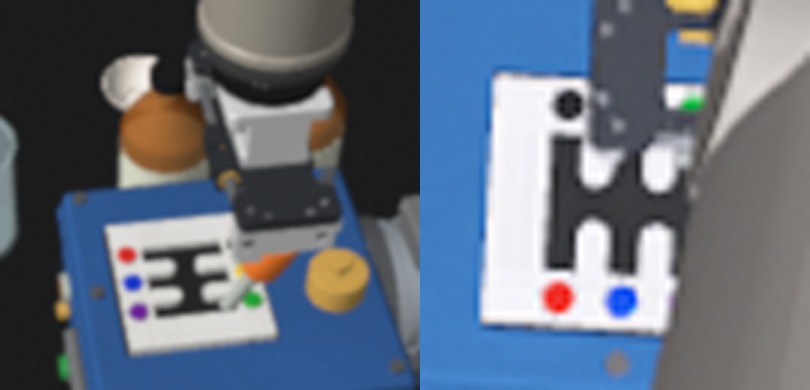

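The view shows the lever in the far right slot with the shank at about (230,302), near its home position of about (226,302). I'll retreat so I can measure it unobstructed.

Request:
apply_moves(
  targets=[
    {"tx": 0.015, "ty": 0, "tz": 0, "roll": 0},
    {"tx": 0.03, "ty": 0, "tz": 0, "roll": 0},
    {"tx": 0.035, "ty": 0, "tz": 0, "roll": 0},
    {"tx": 0.02, "ty": 0, "tz": -0.03, "roll": 0},
    {"tx": 0, "ty": 0, "tz": -0.045, "roll": 0},
  ],
)

```text
time_s: 11.65
tool_pos: [520.9, -82.0, 305.4]
tcp_rot: [-0.001, 0.021, 1.0, 0.0]
force: [1.7, -0.5, 0.1]
grip_width: 0.003
grip_force: 0.0
```

Request:
apply_moves(
  targets=[
    {"tx": 0, "ty": 0.045, "tz": 0, "roll": 0},
    {"tx": 0, "ty": 0.045, "tz": 0, "roll": 0},
    {"tx": 0, "ty": 0.045, "tz": 0, "roll": 0},
    {"tx": 0, "ty": 0.045, "tz": 0, "roll": 0},
    {"tx": 0, "ty": 0.045, "tz": 0, "roll": 0},
  ],
)

```text
time_s: 12.15
tool_pos: [533.5, 145.2, 306.3]
tcp_rot: [0.001, 0.021, 1.0, 0.001]
force: [0.6, -0.9, -0.3]
grip_width: 0.005
grip_force: 0.0
```

Request:
apply_moves(
  targets=[
    {"tx": 0, "ty": 0.045, "tz": 0, "roll": 0},
    {"tx": 0, "ty": 0.045, "tz": 0, "roll": 0},
    {"tx": 0, "ty": 0.03, "tz": 0, "roll": 0},
    {"tx": 0, "ty": 0, "tz": 0, "roll": 0},
  ],
)

```text
time_s: 12.55
tool_pos: [537.6, 268.3, 305.2]
tcp_rot: [0.0, 0.018, 1.0, 0.001]
force: [0.3, -0.6, 0.1]
grip_width: 0.009
grip_force: 0.0
```

```bash
cat > chk.py <<'E'
from h import *
G=np.array([596.5,-31,0]);ex=np.array([.9992,-.04,0]);ey=np.array([.04,.9992,0])
s=manip.observe();print(s["time_s"],np.round(s["tool_pos"],1),np.round(s["force"],1))
for n,b in(("top",(345,160,385,200)),("side",(345,185,400,235))):
    im,d=grab_frame(n);c=camera_info(n);cv2.imwrite(f"pics/end_{n}.png",im[:,:,::-1])
    for ce,st in comps(im,5,16,b,10,190,130):print(n,"orange",np.round(ce,1),st)
    for ce,st in comps(im,45,75,b,4):print(n,"green",np.round(ce,1),st)
    for t in(.16,.2,.232,.26):
        a=np.array([0,0,1])*np.cos(.271)*np.cos(t)-ey*np.sin(.271)*np.cos(t)+ex*np.sin(t)
        # full cylinder silhouette centroid
        u=np.cross(a,ex);u/=np.linalg.norm(u);w=np.cross(a,u)
        pts=np.array([pix(c,G+[0,0,36]+a*L+16*(np.cos(f)*u+np.sin(f)*w)) for L in(180,230) for f in np.linspace(0,6.28,25)],np.float32)
        H=cv2.convexHull(pts);M=cv2.moments(H);print(n,t,"centroid",np.round([M["m10"]/M["m00"],M["m01"]/M["m00"]],1),"box",np.round([pts.min(0),pts.max(0)-pts.min(0)],1).tolist(),"area",round(M["m00"]))
E
python3 chk.py
```

```text
12.55 [537.6 268.3 305.2] [ 0.3 -0.6  0.1]
top orange [370.7 169.2] [369 165   5  11  19]
top green [365.1 173.4] [363 172   5   4  17]
top 0.16 centroid [377.9 173.4] box [[368.70001220703125, 165.0], [18.5, 16.799999237060547]] area 207
top 0.2 centroid [377.8 170.5] box [[368.6000061035156, 161.8000030517578], [18.399999618530273, 17.399999618530273]] area 211
top 0.232 centroid [377.7 168.3] box [[368.5, 159.3000030517578], [18.399999618530273, 17.899999618530273]] area 214
top 0.26 centroid [377.6 166.3] box [[368.3999938964844, 157.1999969482422], [18.299999237060547, 18.299999237060547]] area 216
side orange [379.6 213.5] [371 205  18  18 212]
side green [373.7 229.3] [371 227   6   5  19]
side 0.16 centroid [372.8 215.1] box [[362.70001220703125, 203.8000030517578], [20.299999237060547, 22.700000762939453]] area 306
side 0.2 centroid [376.2 215. ] box [[365.70001220703125, 203.6999969482422], [21.100000381469727, 22.700000762939453]] area 311
side 0.232 centroid [378.9 215. ] box [[368.20001220703125, 203.6999969482422], [21.600000381469727, 22.600000381469727]] area 315
side 0.26 centroid [381.3 215. ] box [[370.20001220703125, 203.6999969482422], [22.100000381469727, 22.600000381469727]] area 318
```

```bash
python3 - <<'E'
from h import *
for n,b in(("top",(345,150,400,195)),("side",(345,185,405,240))):
    im=cv2.imread(f"pics/end_{n}.png")[:,:,::-1].copy()
    for s,v in((120,80),(150,60),(160,100)):
        for ce,st in comps(im,3,16,b,15,s,v):print(n,s,v,"orange",np.round(ce,1),st)
im=cv2.imread("pics/end_side.png")[:,:,::-1].copy()
# start image, same mask, throw ref -0.232 limit
c=camera_info("side")
# shank below the knob: row profile
for r in range(217,232): print(r,[int(x) for x in im[r,360:385].mean(1)])
im0=cv2.imread("pics/top0.png")
top=cv2.imread("pics/end_top.png"); print(top[165:172,366:392].mean(2).astype(int))
E
```

```text
top 120 80 orange [371.2 168. ] [369 162   7  14  25]
top 150 60 orange [371.2 168. ] [369 162   7  14  25]
top 160 100 orange [371.2 168. ] [369 162   7  14  25]
side 120 80 orange [379.5 213.4] [370 204  20  20 261]
side 150 60 orange [379.4 213.6] [370 204  19  20 240]
side 160 100 orange [379.5 213.6] [371 205  18  19 232]
217 [218, 218, 217, 215, 215, 217, 219, 218, 211, 196, 170, 143, 132, 132, 131, 130, 126, 124, 120, 115, 108, 102, 93, 86, 79]
218 [211, 210, 206, 199, 198, 205, 215, 217, 202, 178, 154, 137, 131, 130, 128, 126, 123, 120, 114, 108, 100, 94, 85, 78, 79]
219 [180, 179, 175, 168, 167, 183, 207, 213, 196, 169, 149, 139, 131, 128, 126, 123, 118, 114, 107, 101, 93, 85, 76, 76, 83]
220 [134, 129, 126, 120, 120, 149, 191, 208, 193, 169, 158, 147, 134, 126, 123, 118, 113, 107, 100, 93, 85, 77, 75, 81, 87]
221 [84, 76, 74, 68, 72, 116, 177, 208, 203, 186, 176, 162, 144, 126, 118, 112, 106, 99, 92, 84, 78, 75, 79, 85, 90]
222 [44, 42, 42, 44, 56, 100, 166, 208, 213, 201, 186, 174, 156, 134, 117, 106, 99, 91, 84, 80, 79, 82, 86, 89, 89]
223 [81, 88, 90, 98, 109, 129, 168, 
[... 1127 characters left out ...]
24 124 125
  146 139 127 128 127 128 127 127]
 [125 124 125 123 112  91  84  87 105 125 128 126 126 126 126 126 126 127
  149 142 127 128 127 127 128 128]
 [125 124 125 118  90  83  89  96 104 125 131 129 128 128 127 128 128 129
  156 138 128 128 128 127 127 129]
 [110 113 120 109  81  88  96 103 108 121 132 132 131 130 130 130 131 135
  165 131 129 129 128 127 128 129]
 [186 189 140  94  91  98 101 109 113 119 128 135 136 134 133 133 136 155
  157 128 129 129 128 128 128 128]
 [217 238 175  87  96 102 109 114 118 122 126 133 136 138 138 137 156 156
  135 128 129 129 129 128 128 128]
 [180 216 168  95 101 108 114 119 123 126 129 131 134 137 137 156 155 135
  128 130 130 129 128 128 128 128]]
```

```bash
python3 - <<'E'
from h import *
G=np.array([596.5,-31,0]);ex=np.array([.9992,-.04,0]);ey=np.array([.04,.9992,0])
for f,cam,b,c0,ts in(("top0","top",(322,180,350,212),-.271,(-.2,-.18,-.16,-.14)),("side0","side",(322,160,348,205),-.271,(-.2,-.18,-.16,-.14)),("end_top","top",(367,155,395,185),.271,(.2,.22,.232,.25)),("end_side","side",(362,195,405,232),.271,(.2,.22,.232,.25)),("k","",0,0,0)):
    if f=="k":break
    im=cv2.imread(f"pics/{f}.png")[:,:,::-1].copy();c=camera_info(cam)
    for ce,st in comps(im,2,22,b,40,140,60):print(f,"meas c",np.round(ce,1),"x",st[0],st[0]+st[2],"y",st[1],st[1]+st[3],"A",st[4])
    for t in ts:
        a=np.array([0,0,1])*np.cos(c0)*np.cos(t)-ey*np.sin(c0)*np.cos(t)+ex*np.sin(t)
        u=np.cross(a,ex);u/=np.linalg.norm(u);w=np.cross(a,u)
        P=np.array([pix(c,G+[0,0,36]+a*L+16*(np.cos(q)*u+np.sin(q)*w)) for L in(180,230) for q in np.linspace(0,6.28,25)],np.float32)
        M=cv2.moments(cv2.convexHull(P));mn=P.min(0);mx=P.max(0)
        print("  t",t,"c",np.round([M["m10"]/M["m00"],M["m01"]/M["m00"]],1),"x",round(mn[0],1),round(mx[0],1),"y",round(mn[1],1),round(mx[1],1),"A",round(M["m00"]))
E
```

```text
top0 meas c [335.3 197.6] x 329 343 y 193 204 A 125
  t -0.2 c [335.9 198.5] x 327.9 343.9 y 191.8 205.4 A 164
  t -0.18 c [335.9 197. ] x 327.9 343.9 y 190.5 203.6 A 163
  t -0.16 c [335.9 195.5] x 327.9 343.9 y 189.2 201.9 A 161
  t -0.14 c [335.9 193.9] x 328.0 344.0 y 187.9 200.1 A 161
side0 meas c [337.4 177.8] x 326 348 y 160 196 A 573
  t -0.2 c [332.6 184.8] x 323.7 341.3 y 172.4 197.3 A 314
  t -0.18 c [334.2 184.3] x 325.5 342.8 y 171.9 196.9 A 314
  t -0.16 c [335.9 183.9] x 327.4 344.2 y 171.5 196.4 A 314
  t -0.14 c [337.6 183.5] x 329.3 345.7 y 171.1 196.0 A 314
end_top meas c [376.2 168.2] x 369 384 y 161 176 A 166
  t 0.2 c [377.8 170.5] x 368.6 387.0 y 161.8 179.3 A 211
  t 0.22 c [377.8 169.1] x 368.6 387.0 y 160.2 178.0 A 213
  t 0.232 c [377.7 168.3] x 368.5 386.9 y 159.3 177.2 A 214
  t 0.25 c [377.7 167. ] x 368.5 386.8 y 157.9 176.1 A 216
end_side meas c [379.2 213.7] x 369 389 y 204 224 A 250
end_side meas c [399.1 222.7] x 393 405 y 214 232 A 190
  t 0.2 c [376.2 215. ] x 365.7 386.8 y 203.7 226.4 A 311
  t 0.22 c [377.9 215. ] x 367.2 388.7 y 203.7 226.3 A 313
  t 0.232 c [378.9 215. ] x 368.2 389.8 y 203.7 226.3 A 315
  t 0.25 c [380.4 215. ] x 369.5 391.4 y 203.7 226.3 A 317
```

The top view gives a throw of about 0.233 and the side view about 0.235. Both agree with fully home (0.232), and the arm is clear.

```bash
python3 -c "
from station import ticket
print(ticket.job_done())"
```

```text
the job is handed in; nothing more can be done
None
```

The lever was pushed from the red slot through neutral into the green (far right) slot; both cameras put it fully home, and the job was handed in at about 12.7 s with the arm clear.

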